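Take the red hand stamp out of the keyhole carousel

ROBOT

A 6-joint arm with a two-finger parallel gripper is mounted at the origin on the work surface. World frame = base frame: x ahead of the robot, y to its left, z up, the work surface at z = 0. Lengths are in mm, angles in rad, forces in N, time in s.
With the tool pointing down it reaches from about 300 to 775 mm from the base axis. Payload 14.6 kg.
Tool frame: the origin (TCP) lies at the very end of the fingers, on their centre line; the grasp point (between the pads) lies 19 mm behind it; z points along the fingers, y is the line along which they close (so a half turn about z gives the same grasp; the last joint's range is limited). The gripper opens to 94 mm and grips with 3 to 60 N. Pads are 16 mm wide; open, the fingers measure 119 mm over their backs; the gripper's body (75 mm by 177 mm) begins 78 mm behind the grasp point.
Start: joints at [-1.204, 0.3, 1.521, -0, 1.321, -0.067], TCP at [231.169, -499.049, 205.446] pointing down, gripper open.
Joint ranges: [-3.03, 3.03], [-0.79, 2.21], [0.23, 2.52], [-1.04, 4.18], [0, 3.07], [-2.55, 2.55]. Speed limits (rad/s): [2.22, 2.22, 2.57, 3.14, 3.14, 3.14].

INTERFACE

Orientations are given as [roll, pitch, yaw] about the fixed x, y, z axes, in that order (R = Rz(yaw) Ry(pitch) Rx(roll)).
In Python, from cell import manip gives the robot as it stands.
- The arm moves only by the tool servo_tool, never from a script. Its argument "motion" is a list that holds one entry, the list of rows, each a list of 7 numbers: the shift along the world's x, y, z as a fraction of full scale, then the turn, a rotation vector about the world's x, y, z as a fraction of full scale, then the closure, from 0 (fully open) to 1 (shut). In form: [[[x, y, z, rx, ry, rz, gripper], ...]]. A call has 1 to 10 rows; each row is the pose to reach, as a shift and turn from the pose commanded when the call began, turning the shorter way round; what a row does not reach only later rows make up. Full scale, the value 1, is 0.5 m for a shift and pi rad for a turn. A row lasts 1/10 s, in which the tool goes at most 50 mm and 8.59 degrees, less where a joint would pass 70% of its speed; a pose out of reach is approached as far as the arm can. A call with a number of a shift or a turn outside -1 to 1 is refused whole. A call with a gripper value outside its range is refused whole. The fingers move at their own pace and stop on an object; "newtons" is the grip in N (left out, the last holds). Time passes only in rows, so rows that repeat a pose let the fingers close. It gives the time, the measured TCP pose, the force, the opening and the grip force at its end, in the units of the state.
- manip.read_state(): the state, without advancing time (a new reading comes with each control period).
- manip.camera(name): name is "scene" or "top" or "wrist"; returns a dict with "frame" (480x640x3 uint8, red, green, blue), "range_z" (480x640 float32, mm along the optical axis (not along the pixel's ray), 0 where there is no reading), "vfov" (degrees; the focal length in pixels is half the picture's height over the tangent of half this angle, whatever the lens; pixels are square), "cx", "cy" (the principal point, pixels), "cam_to_world" (4x4, takes a point from camera to world coordinates). Camera axes: x right, y down, z forward; pixel columns grow to the right and rows downward; lengths in mm; the calibration is good to about 2 mm. A picture is of the moment at which its call begins.
- manip.sign_off(): hands the job in; it is judged then, once.
The state is a dict: "clock": time; "joints": joint angles; "qd": joint speeds; "effort": joint torques, N m; "eef_pos": TCP position; "eef_rot": TCP orientation; "wrist_force": force on the tool from outside, world axes, zero at the start; "moment": the same for the moment, N m; "finger_gap": finger opening in mm; "finger_force": force on a finger pad.
Only numpy, scipy, OpenCV 4.12 (cv2) and the standard library are available. Lean on these libraries where they do the work, as an engineer would, in place of code of your own. Each camera call takes 0.05 s, during which the arm holds its last target. There are 200 camera calls.

TASK

Turn the stamp carousel by its yellow wing knob until the red-handled hand stamp stands in the gate of the steel keeper rail. Slide the stamp outward along its keyhole slot to the wide end, lift it out, and stand it upright on the round green-rimmed cork rest with its whole foot on the rest, setting it down rather than dropping it. Leave the blue and black stamps hanging in the narrow ends of their slots and do not disturb the book, the foil roll or the magnifier.

Things in the scene. Friction and masses are not known exactly. Their poses are not given: they have to be found in the camera images.
- red_stamp: wanted hand stamp, red handle; 110 mm high, 0.15-0.3 kg; origin: centre of foot underside, z up. Heights from there: brass foot 34 mm across to 22, taper to 11 mm neck at 33, collar 50 mm across 52-57, round handle 24 mm across 57-110 (grip near 92). Hangs by its collar on the turntable, neck in a keyhole's narrow end 64 mm from the axis, about a quarter turn left or right of the gate
- blue_stamp: same stamp with a blue collar and handle, hanging in the pocket opposite the red one; leave it hanging
- black_stamp: same stamp with a black collar and handle, hanging in the pocket farthest from the gate at the start; leave it hanging
- stand: fixed green carousel base, 300 mm across; origin on the vertical axis at table level; -x points to the gate, roughly at the robot. A steel keeper rail (ring 93-103 mm from the axis, top 97 mm above the table, three posts 147 mm out) lies over the keyholes' wide ends and stops the collars sliding out; its only gap, the gate, spans 32 degrees either side of -x
- gate (a point): point on the stand 98 mm from the axis in the middle of the gate, 85 mm above the table (the plate's upper face): the centre of a keyhole's wide end when that pocket is squared up to the gate; axes as the stand's
- turntable: octagonal aluminium plate 254 mm over flats, 8 thick, top 85 mm above the table; origin on the axis at table level. Turns either way on the stand (stops 360 degrees away), friction 0.06 N m, stays put. Four radial keyholes along its +-x and +-y: slot 14 mm wide, inner end 57 mm from the axis, leading out to a 41 mm hole centred 98 mm from the axis. The -x keyhole is empty and starts near the gate
- wing (a point): on the turntable's axis, 135 mm above the table, inside the upright yellow wing knob: a bar 10 mm thick and 44 mm long, from 97 to 155 mm above the table, at 45 degrees between the pockets. This point's x axis runs along the bar's length, z up, and it turns with the turntable
- cork_rest: fixed round cork disc with a thin green rim, 100 mm across and 6 mm thick on the table; origin at the centre of its underside
- book: bystander: thick brown book 220 x 150 x 50 mm lying flat, 1.4 kg; origin at the centre of its underside
- foil_roll: bystander: gold foil roll standing on end, 56 mm across, 120 mm high; origin at the centre of its underside
- magnifier: bystander: small yellow magnifier lying flat, head 48 mm across, 12 mm thick, with a handle 115 mm long to its -x; origin under the centre of its head

How it is judged:
By the outcome, as a careful person would: the job done as asked, in the order asked, and still so for the second after the job is handed in, with the robot touching nothing.
It also fails if it takes over 61 s, if anything falls off the work surface, if the arm or the gripper's body presses on something with over 40 N, if the wrist force passes 120 N, or if a joint passes its speed limit or range.

## Working session

There is one attempt and no reset: what is moved stays moved. The work goes in short steps, Python scripts to look and compute and a tool call to move; the robot and the scene stay as the last step left them, time stands still between calls to the robot, and variables do not carry over. Pictures are saved under pics/ and viewed, at most 10 in all, crops included, and the job is handed in when it is done.

Besides the shell and the picture viewer there is one more tool, called after "Emit:" as name([rows], argument=value, ...), one row to a line, values as JSON. servo_tool: Moves the arm, as the interface text tells. Its arguments: {"type":"object","properties":{"motion":{"type":"array"},"newtons":{"type":"number"}},"required":["motion"]}

```bash
mkdir -p pics; cat > h.py <<'E'
import numpy as np,cv2
from cell import manip
def grab(n):
    c=manip.camera(n); np.savez(f'/tmp/{n}.npz',**c); return c
def load(n): return dict(np.load(f'/tmp/{n}.npz'))
def cloud(c):
    d=c['range_z'];h,w=d.shape;f=h/2/np.tan(np.radians(c['vfov'])/2)
    v,u=np.mgrid[:h,:w];P=np.stack([(u-c['cx'])/f*d,(v-c['cy'])/f*d,d],-1)
    T=c['cam_to_world'];return P@T[:3,:3].T+T[:3,3]
def save(c,name): cv2.imwrite(f'pics/{name}.png',c['frame'][...,::-1])
E
python3 - <<'E'
from h import *
for n in('scene','top'):
    c=grab(n); save(c,n+'1'); print(n,c['vfov'],c['cam_to_world'].round(2).tolist())
s=manip.read_state();print(s)
E
```

```text
scene 50.19788648678319 [[0.69, 0.48, -0.55, 1212.49], [0.73, -0.45, 0.52, -556.12], [0.0, -0.75, -0.66, 807.58], [0.0, 0.0, 0.0, 1.0]]
top 45.601676804978396 [[-0.02, -1.0, 0.07, 480.84], [-1.0, 0.02, -0.0, -7.01], [0.0, -0.07, -1.0, 1655.01], [0.0, 0.0, 0.0, 1.0]]
{'clock': 0.1, 'joints': array([-1.20362783e+00,  3.00401918e-01,  1.52146876e+00,  8.59828256e-06,
        1.32067418e+00, -6.66176969e-02]), 'qd': array([ 0.00112698, -0.00149797, -0.00122586, -0.00118546, -0.00133814,
        0.00064024]), 'effort': array([ 1.57073580e-03, -5.32644439e+01, -3.53282869e+01,  7.10314955e-02,
        2.34601612e-02, -8.03505964e-05]), 'eef_pos': array([ 231.08596595, -498.86958223,  204.97178674]), 'eef_rot': array([-3.14064312e+00, -7.16965915e-05,  4.33784029e-01]), 'wrist_force': array([-0.31239452,  0.32469413, -0.40005549]), 'moment': array([ 0.00317659,  0.04289637, -0.00107316]), 'finger_force': 0.0, 'finger_gap': 94.14673697375522}
```

View pics/scene1.png

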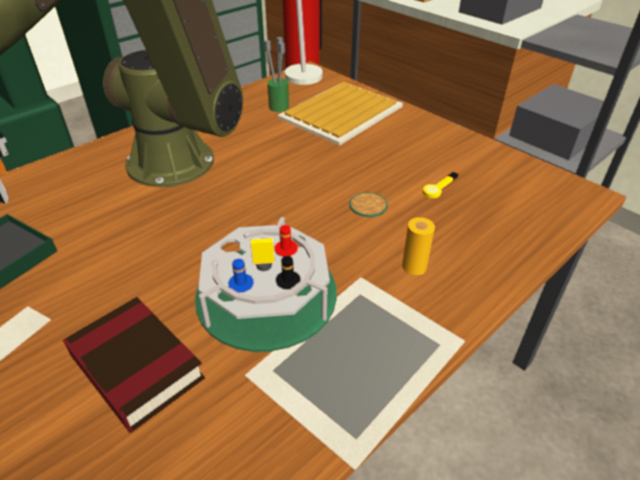

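View pics/top1.png

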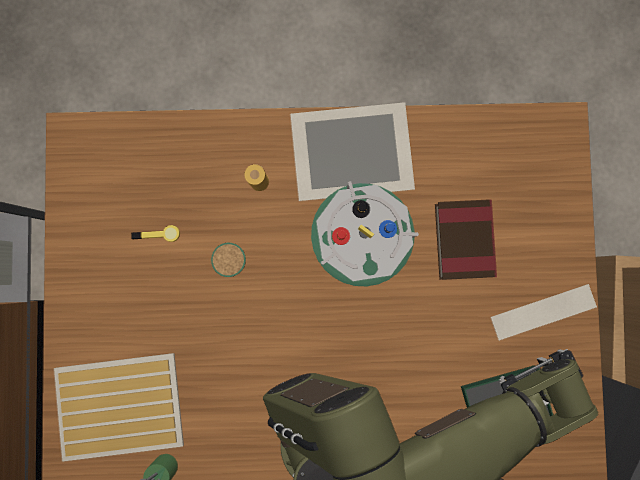

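The top view shows the carousel near pixel (363,234), with red at (341,236), blue at (388,229), black at (361,209) and the empty keyhole at (370,265). The cork is at (228,260). I'll measure these next.

```bash
python3 - <<'E'
from h import *
c=load('top');P=cloud(c);F=c['frame'];H=cv2.cvtColor(F,cv2.COLOR_RGB2HSV).astype(int)
h,s,v=H[...,0],H[...,1],H[...,2];z=P[...,2]
box=np.zeros(h.shape,bool);box[175:295,300:425]=1
def rep(n,m):
    q=P[m];print(n,m.sum(),q.mean(0).round(1),'mid',((np.percentile(q,2,0)+np.percentile(q,98,0))/2).round(1))
def comp(n,m): rep(n,m)
rep('redtop',box&((h<8)|(h>172))&(s>150)&(z>150))
rep('redall',box&((h<8)|(h>172))&(s>150)&(z>100))
rep('blue',box&(h>100)&(h<130)&(s>150)&(z>150))
rep('black',box&(v<70)&(z>150))
y=box&(h>20)&(h<35)&(s>150)&(z>140);rep('wing',y)
q=P[y][:,:2];u,sv,vt=np.linalg.svd(q-q.mean(0));print('wing dir',np.degrees(np.arctan2(vt[0,1],vt[0,0])),np.ptp((q-q.mean(0))@vt.T,axis=0))
pl=box&(abs(z-85)<4);rep('plate',pl)
rl=box&(abs(z-97)<3)&(s<60);rep('rail',rl)
ck=np.zeros_like(box);ck[235:285,205:255]=1;ck&=(z>3.5)&(z<15);rep('cork',ck)
(xx,yy),r=cv2.minEnclosingCircle(P[ck][:,:2].astype(np.float32));print('cork circ',xx,yy,r)
gb=box&(h>55)&(h<95)&(s>80);rep('green',gb&(z<84))
(xx,yy),r=cv2.minEnclosingCircle(P[gb&(z<84)&(z>20)][:,:2].astype(np.float32));print('base circ',xx,yy,r)
cr=F[175:295,300:425];cv2.imwrite('pics/crop1.png',cv2.resize(cr,None,fx=5,fy=5,interpolation=cv2.INTER_CUBIC)[...,::-1])
c=load('scene');P=cloud(c);H=cv2.cvtColor(c['frame'],cv2.COLOR_RGB2HSV).astype(int);h,s,v=H[...,0],H[...,1],H[...,2];z=P[...,2]
box=np.zeros(h.shape,bool);box[215:300,190:340]=1
rep('redtop',box&((h<8)|(h>172))&(s>150)&(z>155))
rep('wing',box&(h>20)&(h<35)&(s>150)&(z>152))
E
```

```text
redtop 5 [586.4 -58.4 151.3] mid [586.7 -57.4 151.9]
redall 65 [585.1 -58.7 142.2] mid [585.9 -58.  131. ]
blue 1 [ 598.5 -189.9  150.4] mid [ 598.5 -189.9  150.4]
black 3 [ 651.4 -116.3  151.4] mid [ 651.8 -115.9  151.4]
wing 19 [ 592.  -119.9  151.2] mid [ 592.2 -121.5  149.8]
wing dir -127.9967269389156 [39.51607185  6.49720863]
plate 3673 [ 591.7 -125.2   85.3] mid [ 593.5 -124.4   85.1]
rail 677 [ 610.1 -126.2   96.7] mid [ 608.1 -133.6   96.9]
cork 1134 [528.9 263.1   7.3] mid [528.5 260.8   8.6]
cork circ 531.1956176757812 262.248046875 96.53998565673828
green 1282 [554.7 -98.4  11.2] mid [ 593.3 -122.    11.3]
base circ 595.34619140625 -117.97172546386719 144.96336364746094<stdin>:6: RuntimeWarning: Mean of empty slice.
  ret = um.true_divide(
Traceback (most recent call last):
IndexError: index -1 is out of bounds for axis 0 with size 0
```

View pics/crop1.png

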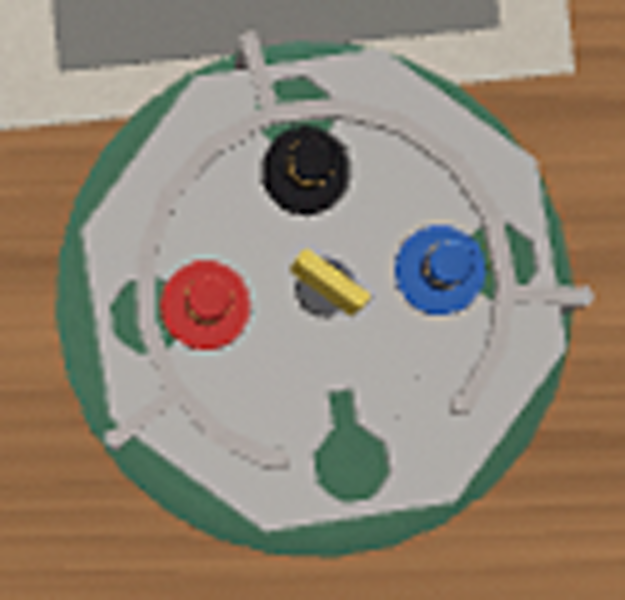

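The crop shows rail ends at crop pixels (285,460) and (458,407), and posts at (250,40), (590,295) and (115,438). The empty keyhole points slightly off the gate middle. Next I'll fit these.

```bash
cat >> h.py <<'E'
def ray(c,u,v,z):
    f=c['frame'].shape[0]/2/np.tan(np.radians(c['vfov'])/2);T=c['cam_to_world']
    d=T[:3,:3]@np.array([(u-c['cx'])/f,(v-c['cy'])/f,1]);o=T[:3,3];return o+d*(z-o[2])/d[2]
def circ(q):
    A=np.c_[2*q,np.ones(len(q))];s=np.linalg.lstsq(A,(q**2).sum(1),rcond=None)[0];return s[:2],np.sqrt(s[2]+s[:2]@s[:2])
E
python3 - <<'E'
from h import *
c=load('top');F=c['frame']
R=lambda a,b,z:ray(c,300+(a-2)/5,175+(b-2)/5,z)[:2]
# octagon vertices in crop
V=np.array([R(*p,85) for p in[(83,230),(212,70),(395,52),(535,158),(567,348),(455,503),(267,530),(108,395)]])
ctr,r=circ(V);print('oct',ctr,r,127/np.cos(np.pi/8)); 
a=np.degrees(np.unwrap(np.arctan2(*(V-ctr).T[::-1]),period=2*np.pi))
print('oct ang mod45',((a-22.5+22.5)%45-22.5).round(1))
rp=np.array([R(*p,97) for p in[(145,290),(165,190),(250,115),(350,108),(440,155),(495,240),(500,330),(460,400),(280,460),(215,430),(165,370)]])
print('rail',circ(rp))
Rc=R(205,305,111);print('red collar',R(205,305,91),'blue',R(441,269,91),'black',R(306,170,91)) if 0 else None
for n,p in dict(red=(205,304),blue=(440,269),black=(306,170)).items():
    q=R(*p,90);d=q-ctr;print(n,q,np.hypot(*d),np.degrees(np.arctan2(d[1],d[0])))
print('tops z143:',R(211,298,143),R(452,262,143),R(312,160,143))
for p in[(283,460),(459,407)]:
    d=R(*p,97)-ctr;print('end',np.hypot(*d),np.degrees(np.arctan2(d[1],d[0]))%360)
for p in[(250,40),(588,295),(113,438)]:
    d=R(*p,97)-ctr;print('post',np.hypot(*d),np.degrees(np.arctan2(d[1],d[0]))%360)
k=R(352,463,83);d=k-ctr;print('keyhole',np.hypot(*d),np.degrees(np.arctan2(d[1],d[0]))%360)
w=np.array([R(*p,155) for p in[(300,263),(352,303),(305,254),(370,293)]]);print('wing',R(335,276,155),)
# cork
H=cv2.cvtColor(F,cv2.COLOR_RGB2HSV);m=np.zeros(F.shape[:2],np.uint8)
sub=H[235:285,205:255];g=(sub[...,0]>40)&(sub[...,0]<95)&(sub[...,1]>60)
yy,xx=np.nonzero(g);q=np.array([ray(c,205+x,235+y,6)[:2] for x,y in zip(xx,yy)]);print('cork',len(q),circ(q))
E
```

```text
oct [ 593.54797804 -125.69532074] 136.63951458042771 137.46380943713405
oct ang mod45 [7.8 3.8 4.9 8.2 7.2 6.8 7.1 2.3]
rail (array([ 594.99170837, -122.01509975]), np.float64(98.71511741323482))
red [585.80483858 -58.14517948] 67.9924833549832 96.53916123961338
blue [ 602.293201   -187.85893067] 62.77573834246611 -81.9921391456455
black [ 658.61966992 -115.57514126] 65.85395293098284 8.840023193915306
tops z143: [585.37350324 -59.67486606] [ 601.77296758 -188.2224074 ] [ 657.88460736 -115.23444587]
end 98.21898443946579 163.87099997844732
end 96.94738008270659 225.8202363361397
post 142.46415266091367 16.119937874108956
post 142.17398461515901 266.8453976739138
post 144.1529440038728 123.87566471470583
keyhole 97.33959253030805 186.75250289780615
wing [ 594.74804931 -124.88824166]
cork 115 (array([529.10778621, 266.14808206]), np.float64(47.496818958107326))
```

Emit:
servo_tool([
  [[0.05,0.05,0.0,0,0,0.02,0],[0.13,0.13,0.0,0,0,0.04,0],[0.2,0.21,0.0,0,0,0.06,0],[0.27,0.28,0.0,0,0,0.08,0],[0.34,0.35,0.0,0,0,0.1,0],[0.41,0.42,0.0,0,0,0.12,0],[0.48,0.49,0.0,0,0,0.13,0],[0.55,0.56,0.0,0,0,0.14,0],[0.6,0.62,0.0,0,0,0.153,0],[0.63,0.65,0.0,0,0,0.153,0]],
])

```text
clock: 1.1
eef_pos: [547.8, -171.0, 204.9]
eef_rot: [-3.141, -0.0, 0.919]
wrist_force: [-0.0, -0.3, 0.6]
finger_gap: 93.9
finger_force: 0.0
```

Emit:
servo_tool([
  [[0.05,0.05,0.0,0,0,0,0.3],[0.08,0.08,0.0,0,0,0,0.3],[0.096,0.1,0.0,0,0,0,0.3],[0.096,0.1,0.0,0,0,0,0.3],[0.096,0.1,0.0,0,0,0,0.3]],
])

```text
clock: 1.6
eef_pos: [593.7, -124.6, 205.3]
eef_rot: [-3.141, 0.0, 0.914]
wrist_force: [0.3, -0.3, 0.5]
finger_gap: 65.9
finger_force: 0.0
```

```bash
python3 - <<'E'
from h import *
c=grab('wrist');save(c,'w1');s=manip.read_state();print(s['clock'],s['eef_pos'],s['eef_rot'],s['joints'],s['finger_gap']);print(c['vfov'],c['cam_to_world'].round(2))
P=cloud(c);H=cv2.cvtColor(c['frame'],cv2.COLOR_RGB2HSV).astype(int);h,sa=H[...,0],H[...,1];z=P[...,2]
m=(h>20)&(h<35)&(sa>150)&(abs(z-155)<4);q=P[m][:,:2];print(m.sum())
if len(q): print(q.mean(0),cv2.minAreaRect(q.astype(np.float32)))
E
```

```text
1.65 [ 593.59167986 -124.8317806   205.40338178] [-3.14135708e+00  2.44199869e-04  9.13715016e-01] [-2.67593018e-01  4.27260778e-01  1.34874019e+00 -1.39372836e-04
  1.36590235e+00  3.89516700e-01] 65.91287000351942
66.68484116603983 [[ 7.9000e-01 -5.8000e-01 -1.8000e-01  6.4546e+02]
 [-6.1000e-01 -7.6000e-01 -2.3000e-01 -5.7670e+01]
 [-0.0000e+00  2.9000e-01 -9.6000e-01  3.8418e+02]
 [ 0.0000e+00  0.0000e+00  0.0000e+00  1.0000e+00]]
809
[ 596.02341723 -121.81394395] ((595.0130615234375, -123.05430603027344), (42.14591598510742, 9.31332778930664), 52.70146942138672)
```

View pics/w1.png

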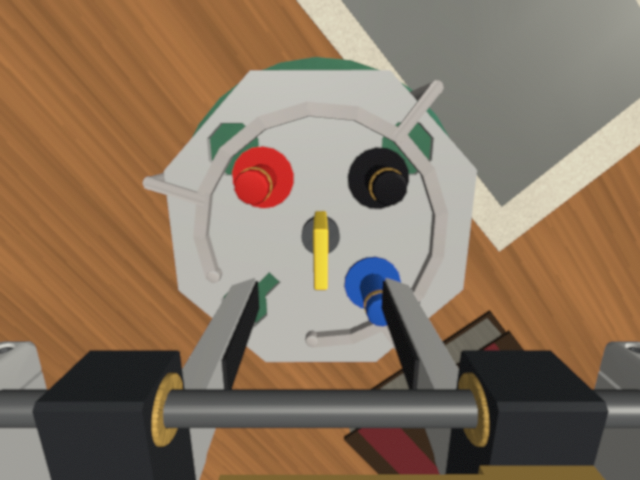

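The wing runs straight up the picture at (321,250), centred between the fingers. The rail ends are at (213,276) and (312,338), and the posts at (437,88) and (150,183).

```bash
python3 - <<'E'
from h import *
c=load('wrist');P=cloud(c)
R=lambda a,b,z:ray(c,a,b,z)[:2]
V=np.array([R(*p,85) for p in[(248,70),(392,70),(476,172),(464,290),(380,361),(265,361),(180,290),(165,180)]])
print('oct',circ(V))
rp=np.array([R(*p,97) for p in[(313,338),(345,334),(385,316),(440,233),(428,180),(400,137),(355,113),(310,109),(263,121),(225,153),(206,190),(203,235),(213,275)]])
ctr,r=circ(rp);print('rail',ctr,r)
for ctr in(ctr,np.array([595,-123.])):
  A=lambda p,z:(lambda d:(round(np.hypot(*d),1),round(np.degrees(np.arctan2(d[1],d[0]))%360,1)))(R(*p,z)-ctr)
  print('ends',A((213,276),97),A((312,338),97),'posts',A((437,88),97),A((149,183),97),'collars',A((263,177),90),A((378,178),90))
E
```

```text
oct (array([ 595.12832326, -125.11333687]), np.float64(137.21589339425816))
rail [ 595.85583493 -121.2849754 ] 96.52359198858046
ends (np.float64(97.9), np.float64(165.0)) (np.float64(97.7), np.float64(228.3)) posts (np.float64(139.6), np.float64(14.4)) (np.float64(140.1), np.float64(125.4)) collars (np.float64(63.7), np.float64(97.7)) (np.float64(64.2), np.float64(5.5))
ends (np.float64(97.6), np.float64(163.9)) (np.float64(95.8), np.float64(228.0)) posts (np.float64(140.8), np.float64(15.0)) (np.float64(141.0), np.float64(124.7)) collars (np.float64(65.2), np.float64(96.8)) (np.float64(65.2), np.float64(7.0))
```

Emit:
servo_tool([
  [[0.002,0.002,-0.06,0,0,0.002,0.3],[0.002,0.002,-0.12,0,0,0.002,0.4],[0.002,0.002,-0.16,0,0,0.002,0.5],[0.002,0.002,-0.18,0,0,0.002,0.6],[0.002,0.002,-0.18,0,0,0.002,0.8],[0.002,0.002,-0.18,0,0,0.002,1],[0.002,0.002,-0.18,0,0,0.002,1],[0.002,0.002,-0.18,0,0,0.002,1],[0.002,0.002,-0.18,0,0,0.002,1],[0.002,0.002,-0.18,0,0,0.002,1]],
], newtons=25)

```text
clock: 2.65
eef_pos: [595.1, -122.9, 116.3]
eef_rot: [3.141, -0.0, 0.921]
wrist_force: [-4.4, 2.5, 5.8]
finger_gap: 9.7
finger_force: 25.0
```

Emit:
servo_tool([
  [[0,0,0,0,0,0.01,1],[0,0,0,0,0,0.03,1],[0,0,0,0,0,0.06,1],[0,0,0,0,0,0.09,1],[0,0,0,0,0,0.12,1],[0,0,0,0,0,0.15,1],[0,0,0,0,0,0.18,1],[0,0,0,0,0,0.21,1],[0,0,0,0,0,0.24,1],[0,0,0,0,0,0.27,1]],
])

```text
clock: 3.65
eef_pos: [594.1, -122.7, 116.3]
eef_rot: [-3.139, -0.001, 1.773]
wrist_force: [-16.5, 3.2, 11.1]
finger_gap: 10.0
finger_force: 25.0
```

Emit:
servo_tool([
  [[0,0,0,0,0,0.03,1],[0,0,0,0,0,0.06,1],[0,0,0,0,0,0.09,1],[0,0,0,0,0,0.12,1],[0,0,0,0,0,0.15,1],[0,0,0,0,0,0.18,1],[0,0,0,0,0,0.21,1],[0,0,0,0,0,0.24,1],[0,0,0,0,0,0.26,1],[0,0,0,0,0,0.273,1]],
])

```text
clock: 4.65
eef_pos: [593.3, -123.3, 116.3]
eef_rot: [-3.139, -0.004, 2.629]
wrist_force: [-21.0, -0.9, 13.4]
finger_gap: 10.0
finger_force: 25.0
```

Emit:
servo_tool([
  [[0,0,0,0,0,0,1],[0,0,0,0,0,0,1],[0,0,0,0,0,0,1]],
])

```text
clock: 4.95
eef_pos: [593.4, -123.3, 116.3]
eef_rot: [-3.139, -0.004, 2.626]
wrist_force: [-21.5, -1.4, 13.8]
finger_gap: 9.9
finger_force: 25.0
```

Emit:
servo_tool([
  [[0,0,0,0,0,0,0.5],[0,0,0,0,0,0,0.5],[0,0,0.03,0,0,0,0.5],[0,0,0.09,0,0,0,0.5],[0,0,0.15,0,0,0,0.5],[0,0,0.18,0,0,0,0.5],[0,0,0.18,0,0,0,0.5]],
])

```text
clock: 5.65
eef_pos: [596.1, -123.2, 208.9]
eef_rot: [3.14, 0.005, 2.627]
wrist_force: [-0.1, -0.7, -0.2]
finger_gap: 47.1
finger_force: 0.0
```

```bash
python3 - <<'E'
from h import *
c=grab('wrist');save(c,'w2');t=grab('top');cv2.imwrite('pics/t2.png',cv2.resize(t['frame'][175:295,300:425],None,fx=5,fy=5,interpolation=cv2.INTER_CUBIC)[...,::-1])
P=cloud(c);H=cv2.cvtColor(c['frame'],cv2.COLOR_RGB2HSV).astype(int);h,sa=H[...,0],H[...,1];z=P[...,2]
m=(h>20)&(h<35)&(sa>150)&(abs(z-155)<4);q=P[m][:,:2];print(m.sum(),cv2.minAreaRect(q.astype(np.float32)))
m=((h<8)|(h>172))&(sa>150)&(abs(z-143)<2.5);q=P[m];print('red top',m.sum(),q.mean(0),cv2.minEnclosingCircle(q[:,:2].astype(np.float32)))
m=((h<8)|(h>172))&(sa>150)&(abs(z-90)<3);q=P[m];print('red collar',m.sum(),q.mean(0),cv2.minEnclosingCircle(q[:,:2].astype(np.float32)))
print(manip.read_state()['eef_pos'],manip.read_state()['eef_rot'],manip.read_state()['joints'])
E
```

```text
764 ((593.4638061523438, -123.43151092529297), (8.795209884643555, 41.9432258605957), 60.599220275878906)
red top 854 [ 530.5022378  -140.19602246  142.59393775] ((530.4545288085938, -140.84117126464844), 11.623941421508789)
red collar 1583 [ 528.5461181  -134.64910009   89.8449318 ] ((530.102294921875, -140.81422424316406), 24.268442153930664)
[ 595.1032311  -122.97558529  205.38789983] [3.14156454e+00 1.23180130e-04 2.62672761e+00] [-2.64041899e-01  4.29506533e-01  1.34560977e+00 -3.41512654e-06
  1.36635005e+00 -1.31997249e+00]
```

View pics/w2.png

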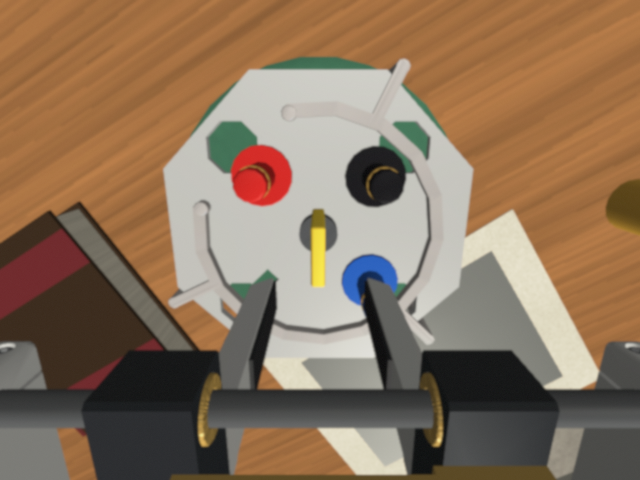

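Red now stands in the gate: pocket at 195.5°, handle at (530.7,-140.7), with the rail ends symmetric about the keyhole. Next I'll grip it tangentially.

Emit:
servo_tool([
  [[-0.03,-0.01,0,0,0,0.04,0.3],[-0.07,-0.02,0,0,0,0.08,0.3],[-0.1,-0.03,0,0,0,0.12,0.3],[-0.128,-0.035,0,0,0,0.16,0.3],[-0.128,-0.035,0,0,0,0.2,0.3],[-0.128,-0.035,0,0,0,0.24,0.3],[-0.128,-0.035,0,0,0,0.25,0.3],[-0.128,-0.035,0,0,0,0.25,0.3]],
])

```text
clock: 6.55
eef_pos: [530.8, -140.4, 204.4]
eef_rot: [3.141, -0.001, -2.871]
wrist_force: [-0.2, 0.5, 0.6]
finger_gap: 65.7
finger_force: 0.0
```

Emit:
servo_tool([
  [[0,0,-0.06,0,0,0,0.3],[0,0,-0.12,0,0,0,0.3],[0,0,-0.17,0,0,0,0.3],[0,0,-0.199,0,0,0,0.4],[0,0,-0.199,0,0,0,0.5],[0,0,-0.199,0,0,0,0.6],[0,0,-0.199,0,0,0,0.7],[0,0,-0.199,0,0,0,0.8],[0,0,-0.199,0,0,0,1],[0,0,-0.199,0,0,0,1]],
], newtons=15)

```text
clock: 7.55
eef_pos: [531.4, -140.7, 106.6]
eef_rot: [-3.141, 0.001, -2.871]
wrist_force: [-0.0, 0.7, 5.1]
finger_gap: 24.0
finger_force: 15.0
```

Emit:
servo_tool([
  [[0,0,0,0,0,0,1],[0,0,0,0,0,0,1],[0,0,0,0,0,0,1]],
], newtons=30)

```text
clock: 7.85
eef_pos: [531.4, -140.6, 106.6]
eef_rot: [-3.141, 0.001, -2.871]
wrist_force: [-2.0, 0.8, 6.1]
finger_gap: 23.6
finger_force: 30.0
```

Emit:
servo_tool([
  [[0,0,0.002,0,0,0,1],[-0.008,-0.0022,0.002,0,0,0,1],[-0.018,-0.005,0.002,0,0,0,1],[-0.028,-0.0078,0.002,0,0,0,1],[-0.038,-0.0105,0.002,0,0,0,1],[-0.048,-0.0133,0.002,0,0,0,1],[-0.058,-0.016,0.002,0,0,0,1],[-0.0645,-0.018,0.002,0,0,0,1],[-0.0645,-0.018,0.002,0,0,0,1],[-0.0645,-0.018,0.002,0,0,0,1]],
])

```text
clock: 8.85
eef_pos: [499.0, -149.6, 107.0]
eef_rot: [-3.141, 0.0, -2.871]
wrist_force: [0.8, 0.9, -2.1]
finger_gap: 23.5
finger_force: 30.0
```

```bash
python3 - <<'E'
from h import *
c=grab('wrist');save(c,'w3')
t=grab('top');print(manip.read_state()['wrist_force'])
E
```

```text
[-0.37846674 -0.21719664 -2.36262893]
```

View pics/w3.png

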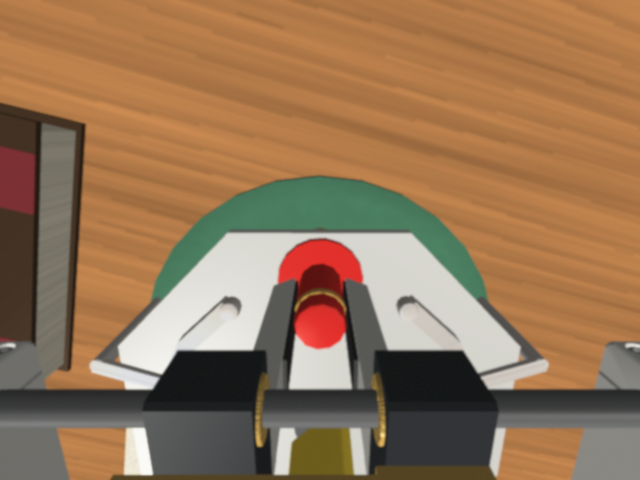

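The red collar covers the wide hole and is centred in the gate, and the load equals the stamp's weight, so it is free. Now I'll lift.

Emit:
servo_tool([
  [[0,0,0.01,0,0,0,1],[0,0,0.025,0,0,0,1],[0,0,0.04,0,0,0,1],[0,0,0.055,0,0,0,1],[0,0,0.055,0,0,0,1]],
])

```text
clock: 9.45
eef_pos: [499.5, -149.7, 135.9]
eef_rot: [-3.14, 0.002, -2.871]
wrist_force: [0.2, -0.2, -1.5]
finger_gap: 23.6
finger_force: 30.0
```

Emit:
servo_tool([
  [[0,0,0.02,0,0,0,1],[0,0,0.04,0,0,0,1],[0,0,0.07,0,0,0,1],[0,0,0.1,0,0,0,1],[0,0,0.13,0,0,0,1],[0,0,0.155,0,0,0,1],[0,0,0.16,0,0,0,1],[0,0,0.16,0,0,0,1]],
])

```text
clock: 10.25
eef_pos: [499.0, -149.6, 214.7]
eef_rot: [-3.141, 0.0, -2.871]
wrist_force: [0.1, -0.8, -2.9]
finger_gap: 23.6
finger_force: 30.0
```

```bash
python3 - <<'E'
from h import *
t=grab('top');F=t['frame'];P=cloud(t);z=P[...,2]
H=cv2.cvtColor(F,cv2.COLOR_RGB2HSV).astype(int)
m=np.zeros(z.shape,bool);m[240:282,208:250]=1
for nm,g in(('rim',m&(H[...,0]>35)&(H[...,0]<95)&(H[...,1]>60)),):
    yy,xx=np.nonzero(g);q=np.array([ray(t,x,y,6)[:2] for x,y in zip(xx,yy)]);print(nm,len(q),circ(q),(q.max(0)+q.min(0))/2)
s=load('scene');F=s['frame'];H=cv2.cvtColor(F,cv2.COLOR_RGB2HSV).astype(int)
g=np.zeros(z.shape,bool);g[188:222,343:395]=1;g&=(H[...,0]>35)&(H[...,0]<95)&(H[...,1]>60)
yy,xx=np.nonzero(g);q=np.array([ray(s,x,y,6)[:2] for x,y in zip(xx,yy)]);print('scene',len(q),circ(q))
cv2.imwrite('pics/s2.png',cv2.resize(grab('scene')['frame'][160:340,180:420],None,fx=3,fy=3)[...,::-1])
st=manip.read_state();print(st['eef_pos'],st['wrist_force'],st['joints'])
E
```

```text
rim 124 (array([529.09974078, 266.26372441]), np.float64(47.53534562932406)) [528.95397974 267.04682076]
scene 87 (array([531.55608849, 262.6605507 ]), np.float64(46.17756276840312))
[ 498.68040313 -149.45561363  213.80688931] [ 1.09799163 -0.04063918 -2.12002605] [-3.61531455e-01  2.28216374e-01  1.59167702e+00 -2.83560795e-05
  1.32269303e+00 -2.20276980e+00]
```

View pics/s2.png

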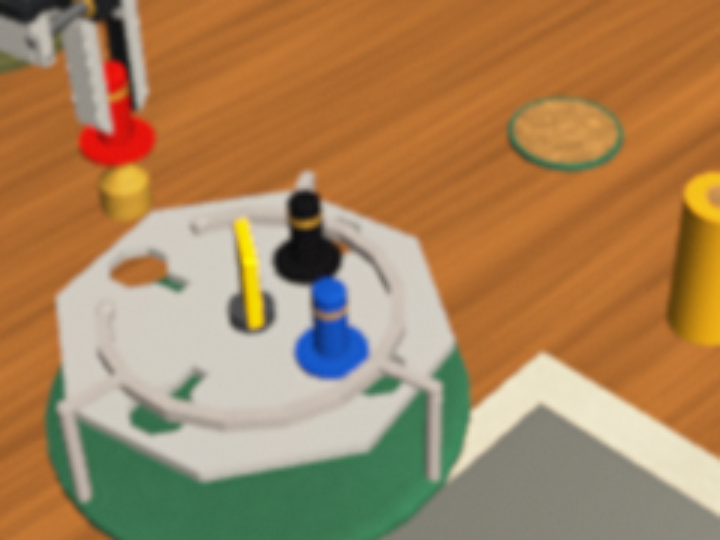

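The red stamp is lifted out hanging upright, the blue and black collars are still seated in their slots, and the cork is at (530,265). Now I'll carry it over.

Emit:
servo_tool([
  [[0.002,0.03,0,0,0,0,1],[0.006,0.09,0,0,0,0,1],[0.012,0.16,0,0,0,0,1],[0.018,0.24,0,0,0,0,1],[0.024,0.32,0,0,0,0,1],[0.03,0.4,0,0,0,0,1],[0.036,0.48,0,0,0,0,1],[0.042,0.56,0,0,0,0,1],[0.048,0.64,0,0,0,0,1],[0.054,0.72,0,0,0,0,1]],
])

```text
clock: 11.35
eef_pos: [525.1, 212.9, 214.0]
eef_rot: [3.142, -0.001, -2.871]
wrist_force: [0.7, -1.3, -2.0]
finger_gap: 23.6
finger_force: 30.0
```

Emit:
servo_tool([
  [[0.004,0.06,0,0,0,0,1],[0.008,0.095,-0.02,0,0,0,1],[0.009,0.109,-0.06,0,0,0,1],[0.009,0.109,-0.11,0,0,0,1],[0.009,0.109,-0.16,0,0,0,1],[0.009,0.109,-0.2,0,0,0,1],[0.009,0.109,-0.23,0,0,0,1],[0.009,0.109,-0.24,0,0,0,1],[0.009,0.109,-0.24,0,0,0,1],[0.009,0.109,-0.24,0,0,0,1]],
])

```text
clock: 12.35
eef_pos: [530.8, 265.1, 95.3]
eef_rot: [3.141, 0.001, -2.871]
wrist_force: [-0.7, -0.8, -2.3]
finger_gap: 23.4
finger_force: 30.0
```

```bash
python3 - <<'E'
from h import *
t=grab('wrist');st=manip.read_state();print(st['eef_pos'],st['wrist_force'],st['eef_rot'])
cv2.imwrite('pics/w4.png',t['frame'][...,::-1])
E
```

```text
[530.87457802 265.11857065  95.4672233 ] [ 0.37500029  0.44833628 -1.16157327] [ 3.14138385e+00  1.56778129e-03 -2.87130892e+00]
```

View pics/w4.png

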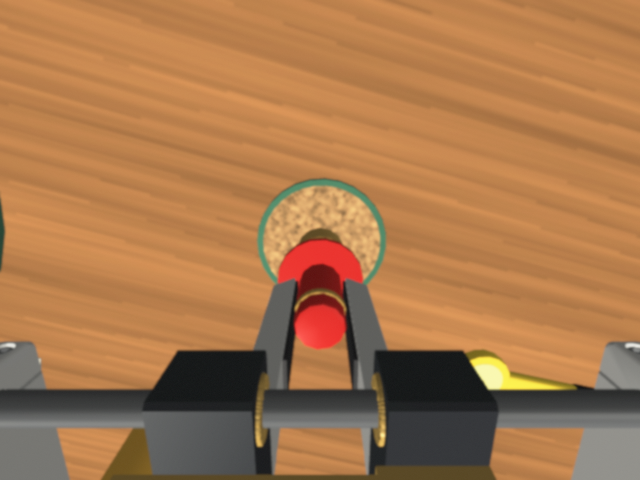

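The stamp is centred over the cork (rim centre about (322,240), foot edge showing at (320,235)). Lowering it slowly.

Emit:
servo_tool([
  [[0,0,-0.008,0,0,0,1],[0,0,-0.016,0,0,0,1],[0,0,-0.022,0,0,0,1],[0,0,-0.026,0,0,0,1],[0,0,-0.028,0,0,0,1],[0,0,-0.029,0,0,0,1],[0,0,-0.03,0,0,0,1],[0,0,-0.03,0,0,0,1],[0,0,-0.03,0,0,0,1]],
])

```text
clock: 13.3
eef_pos: [530.5, 265.0, 79.7]
eef_rot: [3.142, 0.0, -2.871]
wrist_force: [0.0, -0.4, 0.1]
finger_gap: 23.8
finger_force: 30.0
```

Emit:
servo_tool([
  [[0,0,-0.001,0,0,0,1],[0,0,-0.001,0,0,0,1],[0,0,-0.001,0,0,0,1]],
])

```text
clock: 13.6
eef_pos: [530.7, 265.1, 79.6]
eef_rot: [3.142, 0.001, -2.871]
wrist_force: [-2.0, -0.6, 5.0]
finger_gap: 23.4
finger_force: 30.0
```

Emit:
servo_tool([
  [[0,0,-0.001,0,0,0,1],[0,0,-0.001,0,0,0,1],[0,0,-0.001,0,0,0,1]],
])

```text
clock: 13.9
eef_pos: [530.8, 265.1, 79.6]
eef_rot: [3.141, 0.001, -2.871]
wrist_force: [-2.6, -1.1, 9.6]
finger_gap: 23.6
finger_force: 30.0
```

Contact is firm, so I'll relieve the preload, release gently and retreat.

Emit:
servo_tool([
  [[0,0,0.001,0,0,0,1],[0,0,0.001,0,0,0,1],[0,0,0.001,0,0,0,0.7],[0,0,0.001,0,0,0,0.6],[0,0,0.001,0,0,0,0.5],[0,0,0.001,0,0,0,0.4],[0,0,0.001,0,0,0,0.3],[0,0,0.001,0,0,0,0.3],[0,0,0.001,0,0,0,0.3]],
])

```text
clock: 14.8
eef_pos: [530.4, 264.9, 78.9]
eef_rot: [3.142, -0.0, -2.871]
wrist_force: [0.4, 0.7, 0.7]
finger_gap: 65.7
finger_force: 0.0
```

Emit:
servo_tool([
  [[0,0,0.02,0,0,0,0.3],[0,0,0.06,0,0,0,0.3],[0,0,0.12,0,0,0,0.3],[0,0,0.18,0,0,0,0.3],[0,0,0.24,0,0,0,0.3],[-0.06,0,0.26,0,0,0,0.3],[-0.12,0,0.26,0,0,0,0.3],[-0.18,0,0.26,0,0,0,0.3],[-0.2,0,0.26,0,0,0,0.3],[-0.2,0,0.26,0,0,0,0.3]],
])

```text
clock: 15.8
eef_pos: [430.1, 265.2, 210.0]
eef_rot: [3.141, 0.001, -2.87]
wrist_force: [0.4, -0.7, 0.3]
finger_gap: 66.1
finger_force: 0.0
```

```bash
python3 - <<'E'
from h import *
c=grab('scene');cv2.imwrite('pics/s3.png',cv2.resize(c['frame'][140:340,170:470],None,fx=2.6,fy=2.6)[...,::-1])
P=cloud(c);H=cv2.cvtColor(c['frame'],cv2.COLOR_RGB2HSV).astype(int);z=P[...,2]
m=((H[...,0]<8)|(H[...,0]>172))&(H[...,1]>150)&(z>50)&(z<125)&(abs(P[...,0]-530)<60)&(abs(P[...,1]-265)<60)
print(m.sum(),P[m].max(0),P[m].min(0));st=manip.read_state();print(st['eef_pos'],st['wrist_force'],st['clock'])
E
```

```text
291 [554.75382001 287.40973464 118.68093796] [502.94798058 237.60238697  57.83335799]
[430.88888046 265.12818577 209.70947833] [-0.33024424  0.14853026 -0.20079674] 15.85
```

View pics/s3.png

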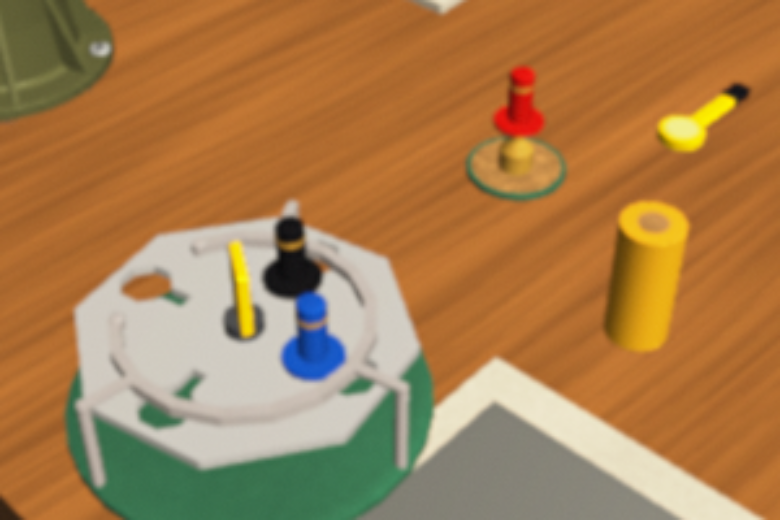

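The red stamp stands upright in the middle of the cork at (517,160), with blue and black still hanging and the bystanders where they were. Handing in.

```bash
python3 -c "
from cell import manip
print(manip.sign_off())"
```

```text
the job is handed in; nothing more can be done
None
```

The red stamp is standing upright, centred on the cork rest, with the blue and black stamps still hanging in their slots and the bystanders untouched; I handed the job in at about 16 s on the robot's clock, and the judge gave no verdict.

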